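Refit the flame spreader of a gas hob

TASK

The flame spreader of the table-top gas hob's large burner, the one without a black cap, has been put back turned the wrong way, so it stands proud on its spring clips. With a fingertip push it round until the notch in its ear is over the white ignition electrode, then press down on the middle of its top until it snaps home, level and fully seated, and let go. Do not lift the spreader or force it down on the brittle electrode, and leave its loose black cap where it lies.

Things in the scene. Friction and masses are not known exactly. Their poses are not given: they have to be found in the camera images.
- table_hob: Steel table-top gas hob with two burners, 300 mm deep and 480 mm wide, fixed during a run but standing differently each time; origin under its middle on the worktop, x to its back, y to its left. Its flat deck is 60 mm above the worktop, with a 4 mm rim round the edge. The large burner may be the left or the right one; the small one is complete, with a black cap, 37 mm above the deck.
- cup_rim (a point): Centre of the rim of the large burner's cup, on the burner's axis: a dark fixed open steel cup 64 mm across, its rim 12 mm above the hob's deck. z up; -x points to the electrode. Three sprung steel noses stand in from the cup's wall 6 mm below the rim; they carry the spreader at the start and hold it down once it is home.
- electrode: The large burner's ignition electrode: a white ceramic pin 6 mm thick with a rounded top, upright and fixed beside the cup, with its foot 42 mm from the burner's axis (9 mm across, 5 mm high; a flat steel tab with a screw runs out from it on the deck to 65 mm). Brittle: more than 15 N of contact force breaks it. Origin on the burner's axis at deck height; -x points to the pin.
- electrode_tip (a point): Top of that electrode, under the spreader's flange at the start  42 mm from the burner's axis, 21.8 mm above the hob's deck and 9.8 mm above the cup's rim.
- spreader_top (a point): Centre of the flat top of the flame spreader, 0.15 kg (20 % either way), loose, aluminium: a crown 65 mm across and 10 mm high with slots all round its side, on a round flange 92 mm across and 5 mm thick whose underside is 15 mm below this point. A flat ear on the flange, 22 mm wide and as thick, reaches to 70 mm from the axis. z up; -x points along the ear.
- spreader: The same spreader; origin at the centre of its flange's underside. A hidden collar and tube below keep it within about 2 mm of the burner's axis, free to turn all round. At the start it rests level, flange 10.7 mm above the cup's rim, 1 mm over the electrode's top. With the notch over the electrode, 5 to 10 N on its top snaps it down, flange on rim; out of line it jams on the electrode.
- notch (a point): Middle of the notch in the ear, 42 mm from the spreader's axis, half-way up the ear's 5 mm. A slot 10 mm wide through ear and flange, open at the ear's outer end, closed at 36 mm from the axis, with a prong 6 mm wide either side; the ear's straight sides are 11 mm from the slot's middle line. It takes the electrode's rounded top from about 4 mm off the middle.
- large_cap: The large burner's loose black enamelled cap, a disc 74 mm across and 10 mm thick lying on the hob's deck between the burners, near the front; origin at the centre of its underside. To be left where it is.

How it is judged:
By the outcome, as a careful person would: the job done as asked, in the order asked, and still so for the second after the job is handed in, with the robot touching nothing.
It also fails if it takes over 48 s, if anything falls off the work surface, if the arm or the gripper's body presses on something with over 40 N, if the wrist force passes 120 N, or if a joint passes its speed limit or range.

ROBOT

A 6-joint arm with a two-finger parallel gripper is mounted at the origin on a cart in front of the work surface, level with it; the furniture and walls round the work are solid. World frame = base frame: x ahead of the robot, y to its left, z up, the work surface at z = 0. Lengths are in m, angles in rad, forces in N, time in s.
With the tool pointing down it reaches from about 0.4 to 0.925 m from the base axis. Payload 12.5 kg.
Tool frame: the origin (TCP) lies at the very end of the fingers, on their centre line; the grasp point (between the pads) lies 19 mm behind it; z points along the fingers, y is the line along which they close (so a half turn about z gives the same grasp; the last joint's range is limited). The gripper opens to 95 mm and grips with 3 to 60 N. Pads are 20 mm wide; open, the fingers measure 119 mm over their backs; the gripper's body (75 mm by 180 mm) begins 59 mm behind the grasp point.
Start: joints at [-1.447, 0.491, 1.559, -0, 1.092, -0.106], TCP at [0.142, -0.609, 0.215] pointing down, gripper open.
Joint ranges: [-3.1, 3.1], [-0.84, 2.19], [0.05, 2.79], [-1.13, 4.28], [0.06, 2.93], [-2.69, 2.69]. Speed limits (rad/s): [2.22, 2.22, 2.79, 3.14, 3.14, 3.14].

INTERFACE

Orientations are given as a rotation vector (axis times angle).
In Python, from bench import bot gives the robot as it stands. The module is installed in compiled form; this text tells all that it offers.
- The arm moves only by the tool apply_moves, never from a script. Its argument "rows" is a list of rows, each a list of 3 entries, a list of its own where there are three numbers: the shift along the world's x, y, z in m, then the turn, a rotation vector about the world's x, y, z in rad, then the closure, from -1 (fully open) to 1 (shut). A call has exactly 8 rows; each row shifts and turns the commanded pose from where the row before left it; what a row does not reach is not made up. A row lasts 1/10 s, in which the tool goes at most 50 mm and 8.59 degrees, less where a joint would pass 70% of its speed; a pose out of reach is approached as far as the arm can. A call with a gripper value outside its range is refused whole. The fingers move at their own pace and stop on an object; "squeeze" is the grip in N (left out, the last holds). Time passes only in rows, so rows that do not move let the fingers close, or fill a call up. It gives the time, the measured TCP pose, the force, the opening and the grip force at its end, in the units of the state.
- bot.get_obs(): the state, without advancing time (a new reading comes with each control period).
- bot.read_camera(name): name is "scene" or "top" or "wrist"; returns (picture, depth): 480x640x3 uint8, red, green, blue; 480x640 float32, m along the optical axis (not along the pixel's ray), 0 where there is no reading.
- bot.calibration(name): a dict with "K" (3x3 intrinsics, pixels), "k1" (the pictures are not rectified: a ray, as slopes to the right and down, at radius r is drawn at 1 + k1 r^2 times it, then the intrinsics apply), "extrinsics" (4x4, takes a point from camera to world coordinates). Camera axes: x right, y down, z forward; pixel columns grow to the right and rows downward; lengths in m; the calibration is good to about 2 mm. A picture is of the moment at which its call begins: read the wrist's pose just before it. calibration takes no time and is no camera call; for the wrist camera it gives the pose at the moment of the call.
- bot.finish_job(): hands the job in; it is judged then, once.
The state is a dict: "clock": time; "joint_positions": joint angles; "qvel": joint speeds; "joint_torque": joint torques, N m; "position": TCP position; "tool_rot": TCP orientation; "contact_force": force on the tool from outside, world axes, zero at the start; "moment": the same for the moment, N m; "finger_gap": finger opening in m; "gripper_force": force on a finger pad.
Only numpy, scipy, OpenCV 4.12 (cv2) and the standard library are available. Lean on these libraries where they do the work, as an engineer would, in place of code of your own. Each camera call takes 0.05 s, during which the arm holds its last target. There are 200 camera calls.

## Working session

There is one attempt and no reset: what is moved stays moved. The work goes in short steps, Python scripts to look and compute and a tool call to move; the robot and the scene stay as the last step left them, time stands still between calls to the robot, and variables do not carry over. Pictures are saved under pics/ and viewed, at most 10 in all, crops included, and the job is handed in when it is done.

Besides the shell and the picture viewer there is one more tool, called after "Request:" as name([rows], argument=value, ...), one row to a line, values as JSON. apply_moves: Moves the arm, as the interface text tells. Its arguments: {"type":"object","properties":{"rows":{"type":"array"},"squeeze":{"type":"number"}},"required":["rows"]}

```bash
mkdir -p pics
cat > h.py <<'E'
import numpy as np, cv2
from bench import bot
def grab(n,f=None):
    c=bot.calibration(n); p,d=bot.read_camera(n)
    if f: cv2.imwrite('pics/'+f,cv2.cvtColor(p,cv2.COLOR_RGB2BGR))
    return p,d,c
def rays(c,uv):
    K=np.array(c['K']);k=float(c['k1'])
    s=cv2.undistortPoints(np.array(uv,float).reshape(-1,1,2),K,np.array([k,0,0,0.])).reshape(-1,2)
    E=np.array(c['extrinsics']);return E[:3,3],np.c_[s,np.ones(len(s))]@E[:3,:3].T
def onz(c,uv,z):
    o,r=rays(c,uv);return o+r*((z-o[2])/r[:,2])[:,None]
def cloud(c,d):
    v,u=np.mgrid[:480,:640];o,r=rays(c,np.c_[u.ravel(),v.ravel()])
    return (o+r*d.reshape(-1,1)).reshape(480,640,3)
def proj(c,P):
    E=np.array(c['extrinsics']);q=(np.atleast_2d(P)-E[:3,3])@E[:3,:3]
    return cv2.projectPoints(q,np.zeros(3),np.zeros(3),np.array(c['K']),np.array([float(c['k1']),0,0,0.]))[0].reshape(-1,2)
E
python3 - <<'E'
from h import *
for n in ('top','scene'):
    p,d,c=grab(n,n+'0.png'); print(n,np.array(c['extrinsics']).round(3).tolist(),c['k1'])
o=bot.get_obs();print(o['clock'],o['contact_force'],o['position'],o['tool_rot'])
E
```

```text
top [[-0.124, -0.969, 0.212, 0.331], [-0.992, 0.12, -0.031, 0.081], [0.004, -0.215, -0.977, 0.92], [0.0, 0.0, 0.0, 1.0]] 0.028419672465751458
scene [[-0.491, -0.444, 0.749, -0.141], [-0.871, 0.256, -0.42, 0.429], [-0.005, -0.859, -0.513, 0.512], [0.0, 0.0, 0.0, 1.0]] 0.03318432480126256
0.1 [-0.19609227 -0.04085382  0.58347843] [ 0.14233543 -0.60833774  0.21412228] [-3.11984308e+00 -3.60071766e-01  6.16198871e-05]
```

View pics/top0.png

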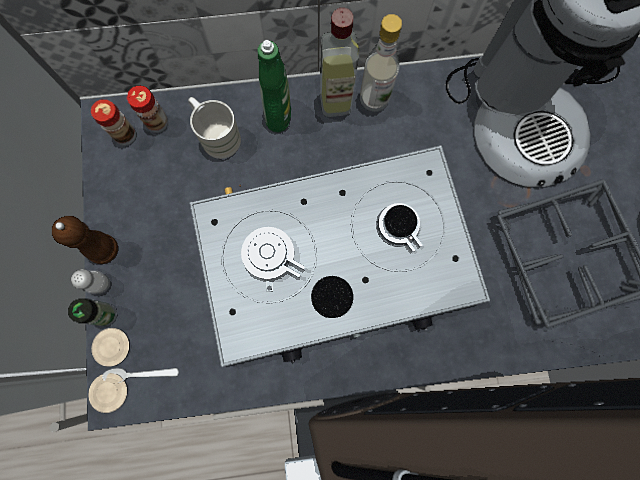

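View pics/scene0.png

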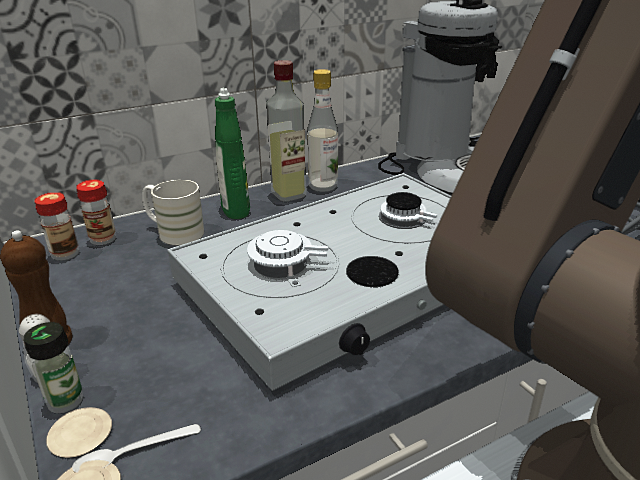

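The large burner is the left one, at about (267,252) in the top view. Its ear points to (300,271), the electrode's tab with the screw is at about (270,288), and the cap lies at (332,297). Next I'll measure these.

Run:
```python
from h import *
p,d,c=grab('top'); P=cloud(c,d)
z=P[...,2]; roi=np.zeros(z.shape,bool); roi[215:300,220:320]=1
for lo,hi,n in((.091,.104,'crown'),(.078,.091,'flange')):
    m=roi&(z>lo)&(z<hi); q=P[m]; print(n,m.sum(),q.mean(0).round(4),q.min(0).round(4),q.max(0).round(4))
    if n=='crown':
        (x,y),r=cv2.minEnclosingCircle(np.argwhere(m)[:,::-1].astype(np.float32)); C=onz(c,[[x,y]],.0977)[0]; print('top centre',x,y,r,C.round(4))
print('deck', np.median(z[300:330,240:300]))
q=P[roi&(z>.076)&(z<.104)]; v=q[:,:2]-C[:2]; R=np.hypot(*v.T); e=v[(R>.052)&(R<.075)]
print('ear',len(e),np.degrees(np.arctan2(*e.mean(0)[::-1])),np.hypot(*e.mean(0)))
S=onz(c,[[270,288]],.061)[0]; print('screw',S, np.degrees(np.arctan2(*(S-C)[1::-1])),np.hypot(*(S-C)[:2]))
cv2.imwrite('pics/c.png',cv2.resize(cv2.cvtColor(p,cv2.COLOR_RGB2BGR)[205:315,210:360],None,fx=5,fy=5,interpolation=cv2.INTER_CUBIC))
```

```text
crown 1144 [0.5073 0.1448 0.0966] [0.4745 0.1115 0.0911] [0.5413 0.1775 0.1007]
top centre 267.64691162109375 249.63743591308594 21.226037979125977 [0.5099 0.1431 0.0977]
flange 1091 [0.5032 0.1414 0.0867] [0.4595 0.0845 0.0804] [0.5542 0.1911 0.0909]
deck 0.05884757220919906
ear 74 -129.69111294815545 0.05989607156248132
screw [0.44858272 0.14880286 0.061     ] 174.68593762707226 0.06156158329959325
```

View pics/c.png

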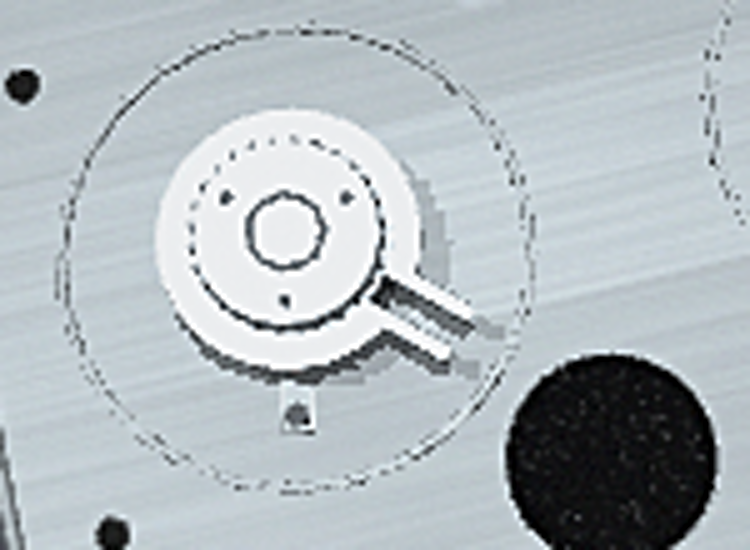

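Request:
apply_moves([
  [[0.03, 0.038, 0.004], [0, 0, 0], 1],
  [[0.03, 0.038, 0.004], [0, 0, 0], 1],
  [[0.03, 0.038, 0.004], [0, 0, 0], 1],
  [[0.03, 0.038, 0.004], [0, 0, 0], 1],
  [[0.03, 0.038, 0.004], [0, 0, 0], 1],
  [[0.03, 0.038, 0.004], [0, 0, 0], 1],
  [[0.03, 0.038, 0.004], [0, 0, 0], 1],
  [[0.03, 0.038, 0.004], [0, 0, 0], 1],
], squeeze=20)

```text
clock: 0.95
position: [0.3832, -0.3029, 0.2469]
tool_rot: [3.121, 0.36, 0.0]
contact_force: [0.5, -0.5, -0.5]
finger_gap: 0.0361
gripper_force: 0.0
```

Request:
apply_moves([
  [[0.006, 0.045, 0], [0, 0, 0.09], 1],
  [[0.006, 0.045, 0], [0, 0, 0.09], 1],
  [[0.006, 0.045, 0], [0, 0, 0.09], 1],
  [[0.006, 0.045, 0], [0, 0, 0.09], 1],
  [[0.006, 0.045, 0], [0, 0, 0.09], 1],
  [[0.006, 0.045, 0], [0, 0, 0.09], 1],
  [[0.006, 0.045, 0], [0, 0, 0.09], 1],
  [[0.006, 0.045, 0], [0, 0, 0.09], 1],
])

```text
clock: 1.75
position: [0.4302, 0.0573, 0.2468]
tool_rot: [2.791, 1.441, 0.0]
contact_force: [0.5, -1.0, -0.3]
finger_gap: 0.0007
gripper_force: 0.0
```

Run:
```python
from h import *
p,d,c=grab('wrist','w1.png'); o=bot.get_obs()
print(o['clock'],o['position'],o['tool_rot'],o['contact_force'],o['finger_gap'])
print(np.array(c['extrinsics']).round(3).tolist())
```

```text
1.8 [0.43050832 0.06207394 0.24678122] [-2.78447320e+00 -1.45241959e+00 -1.95086580e-03] [-1.14406286  1.71454918 -0.77405698] 0.0004910806965219467
[[0.815, -0.553, -0.173, 0.479], [-0.579, -0.778, -0.242, 0.126], [-0.0, 0.298, -0.955, 0.417], [0.0, 0.0, 0.0, 1.0]]
```

View pics/w1.png

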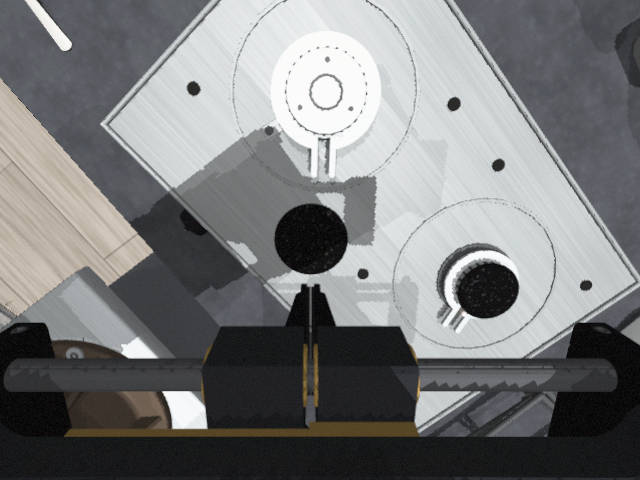

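The wrist view shows the spreader's ring at (326,91), prong ends at about (314,178) and (333,177), and the tab's screw at (269,130).

Run:
```python
from h import *
p,d,c=grab('wrist'); g=cv2.cvtColor(p,cv2.COLOR_RGB2GRAY)
C=onz(c,[[326,91.5]],.0977)[0]
m=(g>225).astype(np.uint8); m[:, :200]=0;m[200:]=0;m[:,420:]=0
n,l,s,ce=cv2.connectedComponentsWithStats(m); k=l[75,300]; print(s[k],ce[k])
v,u=np.nonzero(l==k); W=onz(c,np.c_[u,v],.0877)[:,:2]
far=W[np.hypot(*(W-C[:2]).T)<.047]; C2=far.min(0)/2+far.max(0)/2
print('C',C,'flange',C2, W.max(0)-.046)
for X in (C[:2],C2):
    r=W-X; R=np.hypot(*r.T); e=r[(R>.05)&(R<.075)]; a=e.mean(0); an=np.arctan2(a[1],a[0]); t=e@[-np.sin(an),np.cos(an)]
    print('ear',np.degrees(an),R.max(),t.min(),t.max())
    S=onz(c,[[269,130]],.061)[0,:2]-X; print('screw',np.degrees(np.arctan2(*S[::-1])),np.hypot(*S))
ct=bot.calibration('top'); print('top C',onz(ct,[[267.1,251.3]],.0977),'screw',onz(ct,[[269.4,287.6]],.061),'cap',onz(ct,[[332,297]],.07))
```

```text
[  243     0   163   183 14763] [321.12836144  79.50206598]
C [0.50671864 0.14974891 0.0977    ] flange [0.50671803 0.149758  ] [0.5159768 0.1723173]
ear 82.17733823289116 0.08141505388954919 -0.05516265968717085 0.051504065875641956
screw 175.04755912362864 0.05896659853816907
ear 82.17285054032159 0.08142414092302913 -0.05516415547741142 0.0515060028931606
screw 175.0563036813394 0.05896520248068624
top C [[0.50709528 0.14432954 0.0977    ]] screw [[0.4494188  0.14977987 0.061     ]] cap [[0.41835548 0.04270094 0.07      ]]
```

Run:
```python
from h import *
p,d,c=grab('wrist'); g=cv2.cvtColor(p,cv2.COLOR_RGB2GRAY)
cv2.imwrite('pics/w2.png',cv2.resize(cv2.cvtColor(p,cv2.COLOR_RGB2BGR)[20:200,220:430],None,fx=3.3,fy=3.3,interpolation=cv2.INTER_CUBIC))
print(bot.get_obs()['position'])
```

```text
[0.43021575 0.05760376 0.24655304]
```

View pics/w2.png

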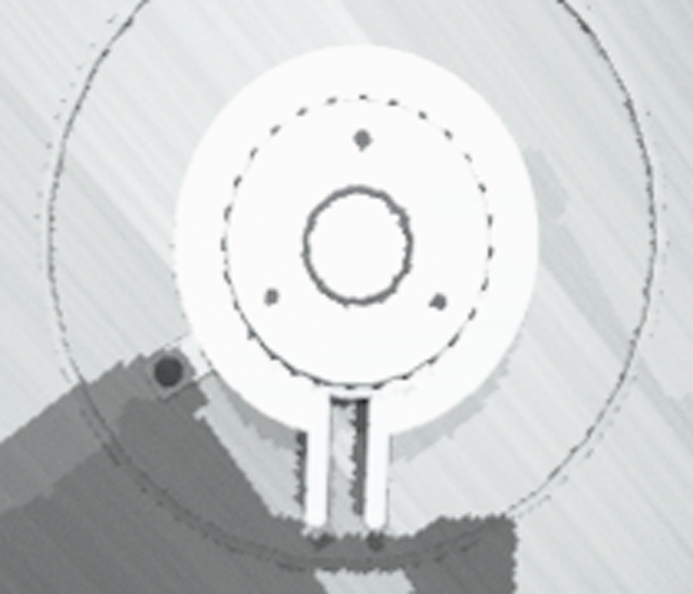

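Crop: ring centre (358,246), ear tip middle (346,524), screw (169,372).

Run:
```python
from h import *
c=bot.calibration('wrist'); f=lambda x,y,z:onz(c,[[x/3.3+220-.35,y/3.3+20-.35]],z)[0,:2]
C=f(358,246,.0977);F=f(357,240,.0877);E=f(346,526,.0877);S=f(169,372,.061)
print(C,F,E,S)
for q in(E,S): a=q-C; print(np.degrees(np.arctan2(a[1],a[0])),np.hypot(*a))
```

```text
[0.50714513 0.14180733] [0.50862752 0.14359471] [0.46567199 0.08628735] [0.44835258 0.14722612]
-126.75955086146523 0.06929999379784996
174.73404123589347 0.05904174505212239
```

Request:
apply_moves([
  [[0.0165, 0.0047, -0.015], [0, 0, -0.006], 1],
  [[0.0165, 0.0047, -0.02], [0, 0, -0.006], 1],
  [[0.0165, 0.0047, -0.02], [0, 0, -0.006], 1],
  [[0.0165, 0.0047, -0.025], [0, 0, -0.006], 1],
  [[0, 0, -0.025], [0, 0, 0], 1],
  [[0, 0, -0.025], [0, 0, 0], 1],
  [[0, 0, -0.02], [0, 0, 0], 1],
  [[0, 0, -0.0205], [0, 0, 0], 1],
])

```text
clock: 2.7
position: [0.4963, 0.0729, 0.0752]
tool_rot: [-2.813, -1.4, 0.001]
contact_force: [1.0, 1.1, -0.2]
finger_gap: 0.0006
gripper_force: 0.0
```

Run:
```python
from h import *
p,d,c=grab('wrist');o=bot.get_obs();print(o['clock'],o['position'],o['contact_force'])
C=np.array([.507,.143]);T=C+0
# arc plan: finger rel C at tool radial 60, tangential s ahead of ear middle
for th,s in((233.2,31),(233.2,23),(215,23),(195,23),(175,23)):
    a=np.radians(th);u=np.array([np.cos(a),np.sin(a)]);t=np.array([-u[1],u[0]]);print(th,(C+.06*u+s*.001*t).round(4))
pts=[]
for th in np.r_[233.2,np.arange(233.2,174.9,-3.65)]:
    a=np.radians(th);u=np.array([np.cos(a),np.sin(a)]);t=np.array([-u[1],u[0]]);pts.append(C+.06*u+(.031 if not pts else .0235)*t)
print(np.diff(pts,axis=0).round(4).tolist(),len(pts))
```

```text
2.75 [0.49515475 0.07282938 0.07265352] [-2.33356167  0.14870194 -2.9090495 ]
233.2 [0.4959 0.0764]
233.2 [0.4895 0.0812]
215 [0.471  0.0897]
195 [0.455  0.1053]
175 [0.4452 0.1253]
[[-0.006, 0.0045], [-0.0039, 0.0012], [-0.0038, 0.0015], [-0.0037, 0.0017], [-0.0036, 0.0019], [-0.0035, 0.0022], [-0.0033, 0.0024], [-0.0032, 0.0026], [-0.003, 0.0028], [-0.0028, 0.003], [-0.0026, 0.0031], [-0.0024, 0.0033], [-0.0022, 0.0035], [-0.002, 0.0036], [-0.0018, 0.0037], [-0.0015, 0.0038]] 17
```

Request:
apply_moves([
  [[-0.006, 0.0045, 0.001], [0, 0, 0], 1],
  [[-0.0039, 0.0012, 0.001], [0, 0, -0.0637], 1],
  [[-0.0038, 0.0015, 0], [0, 0, -0.0637], 1],
  [[-0.0037, 0.0017, 0], [0, 0, -0.0637], 1],
  [[-0.0036, 0.0019, 0], [0, 0, -0.0637], 1],
  [[-0.0035, 0.0022, 0], [0, 0, -0.0637], 1],
  [[-0.0033, 0.0024, 0], [0, 0, -0.0637], 1],
  [[-0.0032, 0.0026, 0], [0, 0, -0.0637], 1],
])

```text
clock: 3.55
position: [0.4654, 0.092, 0.0796]
tool_rot: [3.052, 0.741, 0.002]
contact_force: [-0.7, -0.4, 0.2]
finger_gap: 0.0006
gripper_force: 0.2
```

Request:
apply_moves([
  [[-0.003, 0.0028, 0], [0, 0, -0.0637], 1],
  [[-0.0028, 0.003, 0], [0, 0, -0.0637], 1],
  [[-0.0026, 0.0031, 0], [0, 0, -0.0637], 1],
  [[-0.0024, 0.0033, 0], [0, 0, -0.0637], 1],
  [[-0.0022, 0.0035, 0], [0, 0, -0.0637], 1],
  [[-0.001, 0.0018, 0], [0, 0, -0.0318], 1],
  [[-0.001, 0.0018, 0], [0, 0, -0.0318], 1],
  [[0, 0, 0], [0, 0, 0], 1],
])

```text
clock: 4.35
position: [0.4504, 0.1114, 0.0794]
tool_rot: [3.138, 0.152, 0.002]
contact_force: [0.5, -0.6, -0.1]
finger_gap: 0.0004
gripper_force: 0.0
```

Run:
```python
from h import *
p,d,c=grab('wrist','w3.png');o=bot.get_obs();print(o['clock'],o['position'],o['tool_rot'],o['contact_force'])
```

```text
4.4 [0.45051951 0.11139209 0.0791957 ] [3.13777584e+00 1.54025647e-01 2.20289924e-03] [-0.27261122 -0.21868095 -0.79245722]
```

View pics/w3.png

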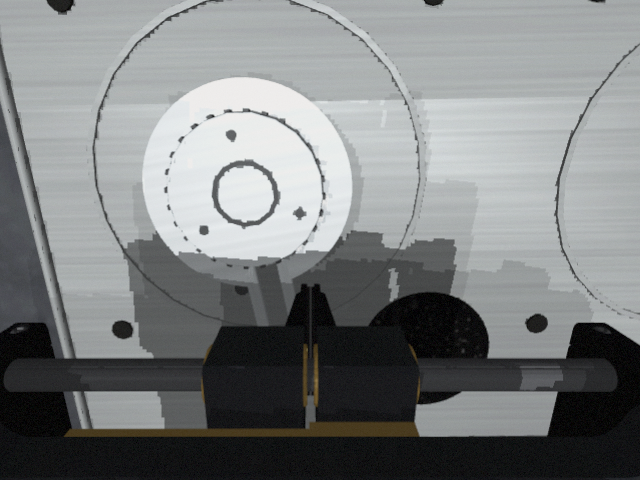

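The ear has been pushed to about (268,290), and the screw is at (241,290). I'll enhance this shadowed area.

Run:
```python
from h import *
p=cv2.imread('pics/w3.png')[225:330,190:330]
p=np.clip(p.astype(float)*2.2,0,255).astype(np.uint8)
cv2.imwrite('pics/w3c.png',cv2.resize(p,None,fx=5,fy=5,interpolation=cv2.INTER_CUBIC))
```

```text
(no output)
```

View pics/w3c.png

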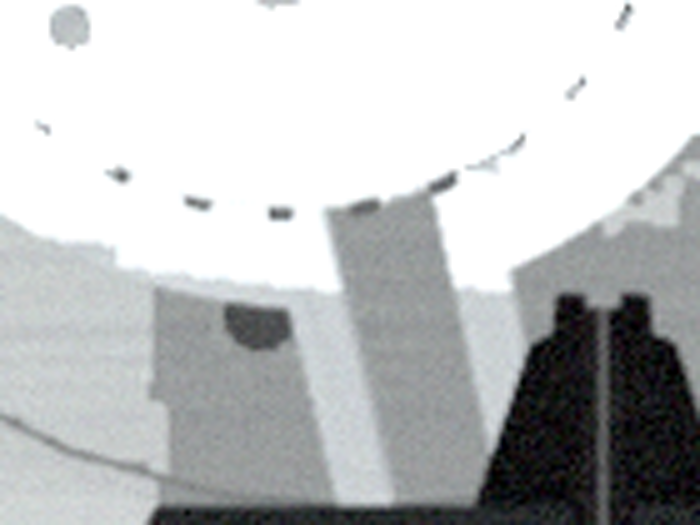

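Run:
```python
from h import *
c=bot.calibration('wrist')
C=onz(c,[[245,193]],.0977)[0,:2];print('C',C)
f=lambda x,y,z:onz(c,[[x/5+190-.4,y/5+225-.4]],z)[0,:2]
A=f(381,212,.0877);B=f(435,445,.0877);S=f(258,316,.061)
ang=lambda v:np.degrees(np.arctan2(v[1],v[0]))%360
print('ear',ang(B-A),ang(B-C),ang(A-C),np.hypot(*(B-C)),'screw',S,ang(S-C),np.hypot(*(S-C)))
print('width',np.hypot(*(f(327,212,.0877)-f(436,212,.0877))))
```

```text
C [0.50729102 0.14406723]
ear 195.89174502245794 195.47222327016556 195.19142132715137 0.062026587216991204 screw [0.44734956 0.14975152] 174.58280250123033 0.060210380863885714
width 0.01030335625688294
```

Request:
apply_moves([
  [[-0.0016, 0.003, 0], [0, 0, -0.0523], 1],
  [[-0.0014, 0.0031, 0], [0, 0, -0.0523], 1],
  [[-0.0013, 0.0031, 0], [0, 0, -0.0523], 1],
  [[-0.0011, 0.0032, 0], [0, 0, -0.0523], 1],
  [[-0.0009, 0.0033, 0], [0, 0, -0.0523], 1],
  [[-0.0007, 0.0033, 0], [0, 0, -0.0523], 1],
  [[0, 0, 0], [0, 0, 0], 1],
  [[0, 0, 0], [0, 0, 0], 1],
])

```text
clock: 5.2
position: [0.4435, 0.1304, 0.0785]
tool_rot: [-3.124, 0.336, -0.001]
contact_force: [-0.1, -0.2, -0.5]
finger_gap: 0.0003
gripper_force: 0.0
```

Run:
```python
from h import *
p,d,c=grab('wrist','w4.png');o=bot.get_obs();print(o['clock'],o['position'],o['tool_rot'],o['contact_force'])
u,v=proj(c,[.507,.143,.0977])[0];print(u,v)
p=cv2.imread('pics/w4.png')[160:330,190:350]
p=np.clip(p.astype(float)*1.8,0,255).astype(np.uint8)
cv2.imwrite('pics/w4c.png',cv2.resize(p,None,fx=3.5,fy=3.5,interpolation=cv2.INTER_CUBIC))
```

```text
5.25 [0.44352921 0.13034543 0.07845424] [-3.12353409e+00  3.36161234e-01 -7.21216631e-04] [ 0.04108392 -0.27556881 -0.07625423]
247.09989967339635 194.33264229429568
```

View pics/w4c.png

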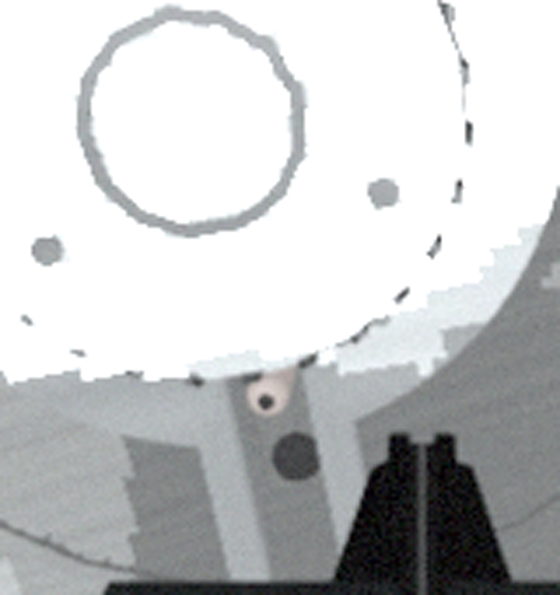

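The electrode tip shows inside the slot at crop (265,398), with slot edges at 231 and 305 on that row.

Run:
```python
from h import *
c=bot.calibration('wrist')
f=lambda x,y,z:onz(c,[[x/3.5+190-.35,y/3.5+160-.35]],z)[0,:2]
C=f(191,121,.0977)
ang=lambda v:np.degrees(np.arctan2(v[1],v[0]))%360
A=f(268,400,.0877);B=f(303,560,.0877);T=f(265,400,.0818);S=f(296,456,.061)
print(C,'ear',ang(B-A),ang(A-C),ang(B-C),'tip',T,ang(T-C),np.hypot(*(T-C)),'screw',ang(S-C))
a=np.radians(ang(B-A));print('lateral off tip from slot line',(T-A)@[-np.sin(a),np.cos(a)])
```

```text
[0.50730715 0.14408359] ear 177.2512580982998 177.14477452628378 177.1852289385925 tip [0.46528612 0.14773459] 175.0343186472428 0.04217933494656205 screw 174.61978851590013
lateral off tip from slot line -0.0015572464494403718
```

Request:
apply_moves([
  [[-0.0002, 0.0012, 0], [0, 0, -0.019], 1],
  [[-0.0002, 0.0012, 0], [0, 0, -0.019], 1],
  [[0, 0, 0], [0, 0, 0], 1],
  [[-0.001, -0.01, 0], [0, 0, 0], 1],
  [[-0.002, -0.012, 0], [0, 0, 0], 1],
  [[0, 0, 0.025], [0, 0, 0], 1],
  [[0, 0, 0.03], [0, 0, 0], 1],
  [[0, 0, 0], [0, 0, 0], 1],
])

```text
clock: 6.05
position: [0.4411, 0.1101, 0.1358]
tool_rot: [-3.115, 0.399, -0.007]
contact_force: [0.8, 0.5, -0.2]
finger_gap: 0.0005
gripper_force: 0.0
```

Run:
```python
from h import *
p,d,c=grab('wrist','w5.png');o=bot.get_obs();print(o['clock'],o['position'],o['tool_rot'],o['contact_force'])
u,v=proj(c,[.46,.146,.085])[0].astype(int);print(u,v,proj(c,[.507,.144,.0977]))
p=cv2.imread('pics/w5.png')[v-85:v+45,u-80:u+80]
p=np.clip(p.astype(float)*1.8,0,255).astype(np.uint8)
cv2.imwrite('pics/w5c.png',cv2.resize(p,None,fx=4,fy=4,interpolation=cv2.INTER_CUBIC))
```

```text
6.1 [0.44049659 0.11013466 0.13430812] [-3.11563174  0.39867225 -0.00467838] [-0.54711251 -0.23654804 -0.41778565]
247 254 [[222.78622403 185.33911897]]
```

View pics/w5c.png

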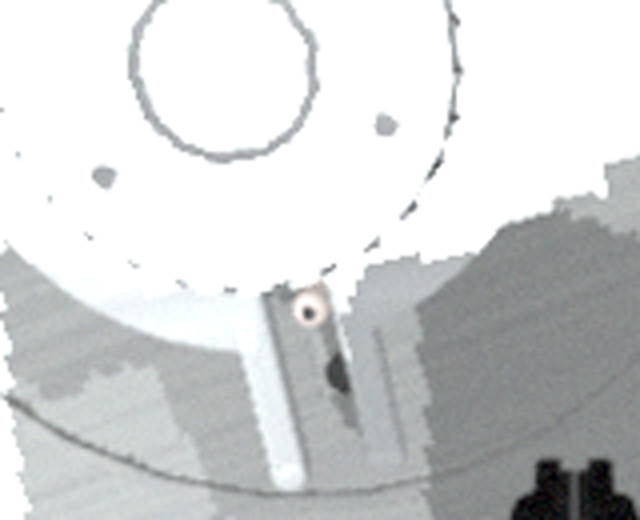

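The slot now runs 266–340 at row 311 of the crop, with the tip at (309,312).

Run:
```python
from h import *
c=bot.calibration('wrist')
f=lambda x,y,z:onz(c,[[x/4+167-.35,y/4+169-.35]],z)[0,:2]
C=f(223,66,.0977);ang=lambda v:np.degrees(np.arctan2(v[1],v[0]))%360
L,R=f(266,311,.0877),f(340,311,.0877);A=(L+R)/2;T=f(309,312,.0818)
L2=f(303,480,.0877);a=np.radians(ang(L2-L));n=[-np.sin(a),np.cos(a)]
print(C,ang(A-C),np.degrees(a),'tip',T,ang(T-C),'lat',(T-A)@n,(R-L)@n)
print(np.array([.507,.144])-bot.get_obs()['position'][:2])
```

```text
[0.50657158 0.14379185] 175.9954106971478 173.7627881537145 tip [0.46478381 0.14728592] 175.22034752977592 lat -0.0004915550335840741 0.011395198663653188
[0.06650341 0.03386534]
```

Request:
apply_moves([
  [[0.0133, 0.0068, 0], [0, 0, 0], 1],
  [[0.0133, 0.0068, 0], [0, 0, 0], 1],
  [[0.0133, 0.0068, 0], [0, 0, 0], 1],
  [[0.0133, 0.0068, 0], [0, 0, 0], 1],
  [[0.0133, 0.0068, 0], [0, 0, 0], 1],
  [[0, 0, -0.015], [0, 0, 0], 1],
  [[0, 0, -0.014], [0, 0, 0], 1],
  [[0, 0, 0], [0, 0, 0], 1],
])

```text
clock: 6.9
position: [0.5052, 0.1442, 0.1017]
tool_rot: [3.115, -0.398, -0.007]
contact_force: [1.2, 0.3, 0.3]
finger_gap: 0.0005
gripper_force: 0.0
```

Request:
apply_moves([
  [[0, 0, -0.001], [0, 0, 0], 1],
  [[0, 0, -0.001], [0, 0, 0], 1],
  [[0, 0, -0.001], [0, 0, 0], 1],
  [[0, 0, -0.001], [0, 0, 0], 1],
  [[0, 0, -0.001], [0, 0, 0], 1],
  [[0, 0, -0.001], [0, 0, 0], 1],
  [[0, 0, -0.001], [0, 0, 0], 1],
  [[0, 0, -0.001], [0, 0, 0], 1],
])

```text
clock: 7.7
position: [0.5069, 0.145, 0.0967]
tool_rot: [-3.116, 0.398, -0.002]
contact_force: [-1.4, -1.0, 8.8]
finger_gap: 0.0003
gripper_force: 4.4
```

Request:
apply_moves([
  [[0, 0, -0.0005], [0, 0, 0], 1],
  [[0, 0, -0.0005], [0, 0, 0], 1],
  [[0, 0, -0.0005], [0, 0, 0], 1],
  [[0, 0, -0.0005], [0, 0, 0], 1],
  [[0, 0, 0], [0, 0, 0], 1],
  [[0, 0, 0], [0, 0, 0], 1],
  [[0, 0, 0], [0, 0, 0], 1],
  [[0, 0, 0], [0, 0, 0], 1],
])

```text
clock: 8.5
position: [0.5066, 0.1449, 0.0942]
tool_rot: [3.116, -0.398, 0.0]
contact_force: [0.4, -0.4, 2.2]
finger_gap: 0.0006
gripper_force: 1.1
```

Request:
apply_moves([
  [[0, 0, -0.001], [0, 0, 0], 1],
  [[0, 0, -0.001], [0, 0, 0], 1],
  [[0, 0, -0.001], [0, 0, 0], 1],
  [[0, 0, -0.001], [0, 0, 0], 1],
  [[0, 0, -0.001], [0, 0, 0], 1],
  [[0, 0, -0.001], [0, 0, 0], 1],
  [[0, 0, 0], [0, 0, 0], 1],
  [[0, 0, 0], [0, 0, 0], 1],
])

```text
clock: 9.3
position: [0.5064, 0.1449, 0.0881]
tool_rot: [3.116, -0.398, -0.0]
contact_force: [-0.2, -0.4, -0.5]
finger_gap: 0.0003
gripper_force: 0.0
```

Force is zero, so the spreader has snapped down ahead of the finger. I'll press on to confirm it is seated.

Request:
apply_moves([
  [[0, 0, -0.0005], [0, 0, 0], 1],
  [[0, 0, -0.0005], [0, 0, 0], 1],
  [[0, 0, -0.0005], [0, 0, 0], 1],
  [[0, 0, -0.0005], [0, 0, 0], 1],
  [[0, 0, -0.0005], [0, 0, 0], 1],
  [[0, 0, 0], [0, 0, 0], 1],
  [[0, 0, 0], [0, 0, 0], 1],
  [[0, 0, 0], [0, 0, 0], 1],
])

```text
clock: 10.1
position: [0.5065, 0.1449, 0.0872]
tool_rot: [-3.116, 0.398, -0.002]
contact_force: [-6.2, -1.2, 21.3]
finger_gap: 0.0003
gripper_force: 10.6
```

Request:
apply_moves([
  [[0, 0, 0.002], [0, 0, 0], 1],
  [[0, 0, 0.005], [0, 0, 0], 1],
  [[0, 0, 0.02], [0, 0, 0], 1],
  [[0, 0, 0.03], [0, 0, 0], 1],
  [[-0.02, -0.02, 0.04], [0, 0, 0], 1],
  [[-0.025, -0.035, 0.03], [0, 0, 0], 1],
  [[-0.025, -0.035, 0.02], [0, 0, 0], 1],
  [[0, 0, 0], [0, 0, 0], 1],
])

```text
clock: 10.9
position: [0.4362, 0.0544, 0.2338]
tool_rot: [3.116, -0.401, 0.005]
contact_force: [0.3, 0.6, 0.2]
finger_gap: 0.0002
gripper_force: 0.0
```

Run:
```python
from h import *
p,d,c=grab('wrist','w6.png');o=bot.get_obs();print(o['clock'],o['position'],o['contact_force'])
Q=cloud(c,d);C=np.array([.507,.144]);R=np.hypot(*(Q[...,:2]-C).transpose(2,0,1))
for lo,hi in((0,.028),(.036,.044),(.075,.09)):
    m=(R>lo)&(R<hi)&(d>0)&(Q[...,2]<.12);q=Q[m];A=np.c_[q[:,:2]-C,np.ones(len(q))];k=np.linalg.lstsq(A,q[:,2],rcond=None)[0];print(lo,hi,np.median(q[:,2]),'tilt deg',np.degrees(k[:2]))
u,v=proj(c,[.49,.145,.085])[0].astype(int)
a=cv2.imread('pics/w6.png')[max(v-75,0):v+75,max(u-95,0):u+95]
cv2.imwrite('pics/w6c.png',cv2.resize(a,None,fx=4,fy=4,interpolation=cv2.INTER_CUBIC))
```

```text
10.95 [0.43726791 0.05540161 0.23274633] [-0.00295227 -0.71171299 -0.5282305 ]
0 0.028 0.08727759345842759 tilt deg [-0.04768125 -0.00453113]
0.036 0.044 0.07721626139033488 tilt deg [0.37278714 0.01847612]
0.075 0.09 0.06049132352311273 tilt deg [0.00615969 0.0449234 ]
```

View pics/w6c.png

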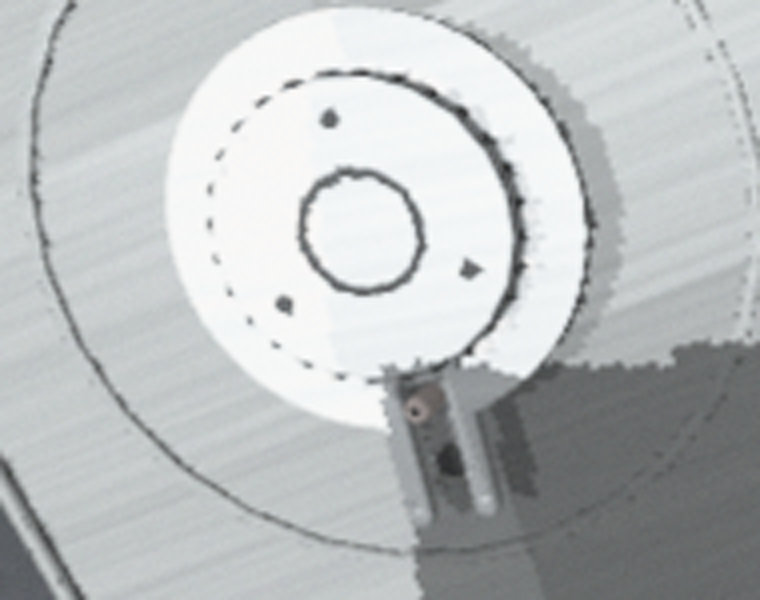

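The electrode tip stands up inside the slot at (417,405). The top is level (under 0.1° tilt) and 26.8 mm above the deck, against 27 mm expected when seated.

```bash
python3 -c "
from bench import bot
print(bot.finish_job())"
```

```text
the job is handed in; nothing more can be done
None
```

The large burner's spreader is turned with its notch over the electrode and snapped down, level and fully seated; the arm is clear, the black cap was left alone, and the job was handed in at about 11 s.

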